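Pack and preload the load cell with spacer plates

TASK

One spacer plate already stands in the gap of the jig, between the sprung jaw and the load cell. Stand more plates from the board upright beside it until pushing the jaw by its tab clamps the pack firmly against the cell; if you feel the jaw reach the end of its stroke without clamping, let it back and add another plate, and leave a plate you do not need where it stands and the other things on the bench alone. Finish while holding the jaw by its tab, still pressing it firmly on the pack, with nothing else in your grip: the jaw springs back if let go.

Things in the scene. Friction and masses are not known exactly. Their poses are not given: they have to be found in the camera images.
- jig: fixed jig, dark steel base plate 270 x 100 mm, 15 mm thick, on the bench. Origin on its underside, 10 mm from the plate's middle towards the load cell; x runs along the jig from the jaw towards the load cell, y across, z up. The plate's top is 15 mm up; the spacer plates stand on it, centred across the jig (y = 0). The gap has no side walls.
- jaw_tab (a point): centre of the upright steel tab on the sliding jaw, 57 mm above the jaw's underside and 72.5 mm above the bench. The tab is 12 mm along the jig, 16 mm across it and 42 mm tall (bench height 51.5 to 93.5 mm). The jaw block under it is 40 mm along the jig, 44 mm wide and 36 mm tall, its flat front face 30 mm ahead (jig +x) of the tab's centre. Axes as the jig.
- jaw (a joint): travel of the jaw towards the load cell, 0 (sprung back) to 0.028 m (end of stroke, hard stop). A spring returns it: about 2.4 N at 0, 5.8 N at the end, with 0.4 N of friction.
- cell_face (a point): middle of the flat face of the load cell that looks at the jaw (50 mm wide, 36 mm tall, centred across the jig); x points away from the jaw, along the jig. The cell is a fixed aluminium block with a round black-faced recess on each side, 40 mm long. With the jaw sprung back the whole gap between the faces is 46 to 74 mm, different each time, which takes two or three plates in all.
- plate1_mid (a point): a loose aluminium spacer plate, about 0.1 kg, standing upright on a grey board (top 12 mm above the bench). Body 18 mm thick (its x), 44 mm wide (its y), 40 mm tall; on top in the middle a pull tab 8 mm (x) by 16 mm (y), 38 mm tall; 78 mm tall in all. This point is half-way up: 39 mm above the underside, 20 mm below the tab's mid-height. To go in the gap with its x along the jig, either way round.
- plate2_mid (a point): a second spacer plate on the board, the same as plate1
- plate3_mid (a point): a third spacer plate, the same as plate1, that already stands in the gap, 2 to 6 mm clear of the load cell's face and within 3 mm of the centre line
- weight: bystander: steel calibration weight, 48 mm across, 66 mm tall; origin at its underside
- jar: bystander: brown glass jar with white cap, 52 mm across, 75 mm tall; origin at its underside
- case: bystander: clear plastic case 120 x 80 x 35 mm; origin at its underside
Mind the look-alikes: they are no part of the job. Leave any pink or purple look-alike of the part that bears plate1_mid alone.

How it is judged:
By the outcome, as a careful person would: the job done as asked, in the order asked, and still so for the second after the job is handed in, while the arm keeps its last pose, push and grip.
It also fails if it takes over 72 s, if anything falls off the work surface, if the arm or the gripper's body presses on something with over 40 N, if the wrist force passes 120 N, or if a joint passes its speed limit or range.

ROBOT

A 7-joint arm with a two-finger parallel gripper is mounted at the origin on the work surface. World frame = base frame: x ahead of the robot, y to its left, z up, the work surface at z = 0. Lengths are in m, angles in degrees, forces in N, time in s.
With the tool pointing down it reaches from about 0.35 to 0.9 m from the base axis. Payload 19.9 kg.
Tool frame: the origin (TCP) lies at the very end of the fingers, on their centre line; the grasp point (between the pads) lies 19 mm behind it; x points along the fingers, y is the direction in which the jaws open and shut, and the axes are right-handed (so a half turn about x gives the same grasp; the last joint's range is limited). The gripper opens to 94 mm and grips with 3 to 60 N. Pads are 16 mm wide; open, the fingers measure 119 mm over their backs; the gripper's body (75 mm by 177 mm) begins 78 mm behind the grasp point.
Start: joints at [-77.607, 23.915, -0.59, 92.452, 0.269, 63.638, -3.037], TCP at [0.159, 0.604, 0.205] pointing down, gripper open.
Joint ranges: [-161.28, 161.28], [-22.2, 115.67], [-73.04, 71.86], [3.21, 147.25], [-68.34, 248.33], [10.77, 114.83], [-161.83, 161.83]. Speed limits (degrees/s): [108.29, 108.29, 136.94, 136.94, 172.46, 172.46, 172.46].

INTERFACE

Orientations are given as [roll, pitch, yaw] about the fixed x, y, z axes, in that order (R = Rz(yaw) Ry(pitch) Rx(roll)).
In Python, from rig import manip gives the robot as it stands.
- The arm moves only by the tool arm_command, never from a script. Its argument "plan" is a list of rows, each an object with "dp": the shift along the world's x, y, z scaled (see below), a list of three; "twist": the turn, a rotation vector about the world's x, y, z scaled (see below), a list of three; "grip": the closure, from 0 (fully open) to 1 (shut). A call has 1 to 8 rows; each row shifts and turns the commanded pose from where the row before left it; what a row does not reach is not made up. The controller multiplies each number of a shift by 20 cm and each number of a turn by 45 degrees. A row lasts 1/12 s, in which the tool goes at most 41.7 mm and 7.16 degrees, less where a joint would pass 70% of its speed; a pose out of reach is approached as far as the arm can. A call with a number of a shift or a turn outside -1 to 1 is refused whole. A call with a gripper value outside its range is refused whole. The fingers move at their own pace and stop on an object; "grip_force" is the grip in N (left out, the last holds). Time passes only in rows, so rows that do not move let the fingers close. It gives the time, the measured TCP pose, the force and the opening at its end, in the units of the state.
- manip.read_state(): the state, without advancing time (a new reading comes with each control period).
- manip.capture(name): name is "side" or "top"; returns the picture (420x560x3 uint8, red, green, blue); there is no depth.
- manip.get_calibration(name): a dict with "vertical_fov" (degrees; the focal length in pixels is half the picture's height over the tangent of half this angle, whatever the lens; pixels are square), "cx", "cy" (the principal point, pixels), "origin" and "rotation" of the camera in the world. Camera axes: x right, y down, z forward; pixel columns grow to the right and rows downward; lengths in m; the calibration is good to about 2 mm. A picture is of the moment at which its call begins. get_calibration takes no time and is no camera call.
- manip.sign_off(): hands the job in, once; it reports no verdict.
The state is a dict: "clock": time; "joint_pos": joint angles; "joint_velocities": joint speeds; "tau": joint torques, N m; "ee_pos": TCP position; "tool_rot": TCP orientation; "contact_force": force on the tool from outside, world axes, zero at the start; "moment": the same for the moment, N m; "grip_width": opening from 0.0 (shut) to 1.0 (fully open).
Only numpy, scipy, OpenCV 4.12 (cv2) and the standard library are available. Lean on these libraries where they do the work, as an engineer would, in place of code of your own. Each camera call takes 0.05 s, during which the arm holds its last target. There are 200 camera calls.

## Working session

There is one attempt and no reset: what is moved stays moved. The work goes in short steps, Python scripts to look and compute and a tool call to move; the robot and the scene stay as the last step left them, time stands still between calls to the robot, and variables do not carry over. Pictures are saved under pics/ and viewed, about 8 in all and at most 12, crops included, and the job is handed in when it is done.

Besides the shell and the picture viewer there is one more tool, called after "Emit:" by a JSON object that holds its "method" and its "body", one argument or row to a line. arm_command: Moves the arm, as the interface text tells. Its arguments: {"type":"object","properties":{"plan":{"type":"array","items":{"type":"object","properties":{"dp":{"type":"array","items":{"type":"number","minimum":-1,"maximum":1}},"twist":{"type":"array","items":{"type":"number","minimum":-1,"maximum":1}},"grip":{"type":"number"}}}},"grip_force":{"type":"number"}},"required":["plan"]}

```bash
mkdir -p pics; ls
python3 - <<'E'
from rig import manip
import cv2
for n in("side","top"):
    im=manip.capture(n); cv2.imwrite(f"pics/{n}0.png",im[:,:,::-1]); print(manip.get_calibration(n))
print(manip.read_state())
E
```

```text
pics
{'vertical_fov': 52.570370172642846, 'cx': 282.03617831180884, 'cy': 209.42083117592736, 'origin': array([ 0.04217342, -0.63279147,  0.9344581 ]), 'rotation': array([-136.50233522,    1.19777161,  -41.09046603])}
{'vertical_fov': 49.668646333698334, 'cx': 280.3109628602994, 'cy': 212.91327567440499, 'origin': array([ 0.32167167, -0.00781606,  1.24503151]), 'rotation': array([-169.75544783,   -0.97032465,  -88.73297727])}
{'clock': 0.1, 'joint_pos': array([-77.6068364 ,  23.94419828,  -0.590562  ,  92.48033965,
         0.26909182,  63.63846714,  -3.03680272]), 'joint_velocities': array([ 0.06790903, -0.05436495, -0.00802493, -0.14511114,  0.00058232,
        0.00827844, -0.08751052]), 'tau': array([ 2.24771342e-03, -8.52580404e+01,  6.40250724e-01, -4.26700330e+01,
       -4.89024888e-02,  1.62985671e-02,  9.38861695e-05]), 'ee_pos': array([0.15927039, 0.60402711, 0.20490514]), 'tool_rot': array([ -85.74912644,   89.93835908, -100.51960559]), 'contact_force': array([-0.73765561, -0.15396577,  0.42573802]), 'moment': array([-0.00776499,  0.03376638, -0.05513272]), 'grip_width': 0.9992322264584019}
```

View pics/side0.png

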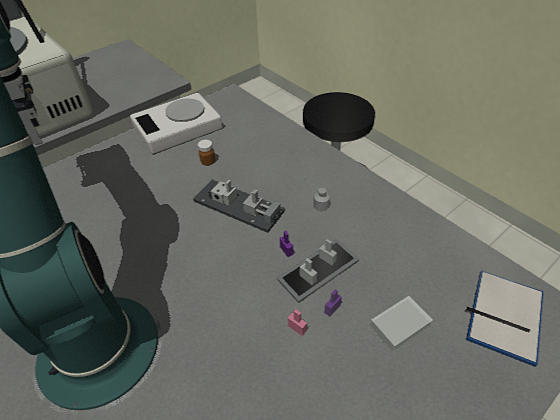

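View pics/top0.png

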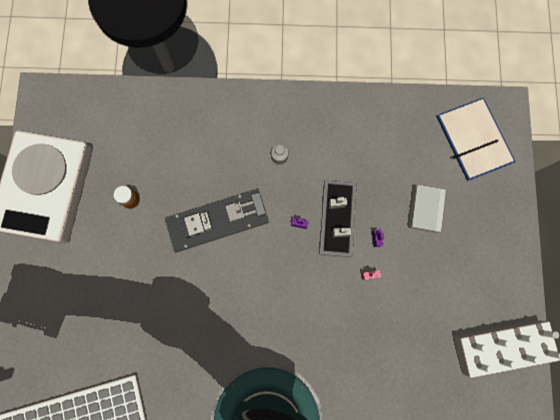

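Side: jig near (240,205), board (318,270), plates (310,268) and (328,250), and look-alikes in purple and pink. Top: jig (217,220), board (338,218). I'll enlarge both.

Run:
```python
import cv2,numpy as np
t=cv2.imread("pics/top0.png");s=cv2.imread("pics/side0.png")
c=lambda im,x,y,w,h,k:cv2.resize(im[y:y+h,x:x+w],None,fx=k,fy=k,interpolation=cv2.INTER_CUBIC)
# top jig x160-280,y180-260 ; top board 310-390,y170-270
a=np.hstack([c(t,160,180,120,80,4),c(t,310,175,64,80,5)[:320,:320]]) if 0 else None
A=c(t,160,185,115,75,7); cv2.imwrite("pics/tj.png",A)
B=np.hstack([c(t,315,175,48,85,7),c(s,275,230,64,85,7)[:,:448]]);cv2.imwrite("pics/b.png",B)
C=c(s,188,170,105,70,7);cv2.imwrite("pics/sj.png",C)
```

```text
(no output)
```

View pics/tj.png

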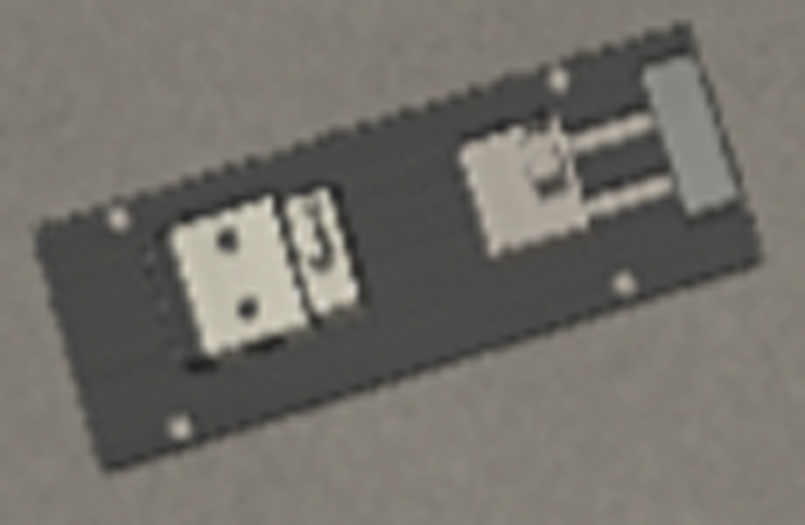

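View pics/b.png

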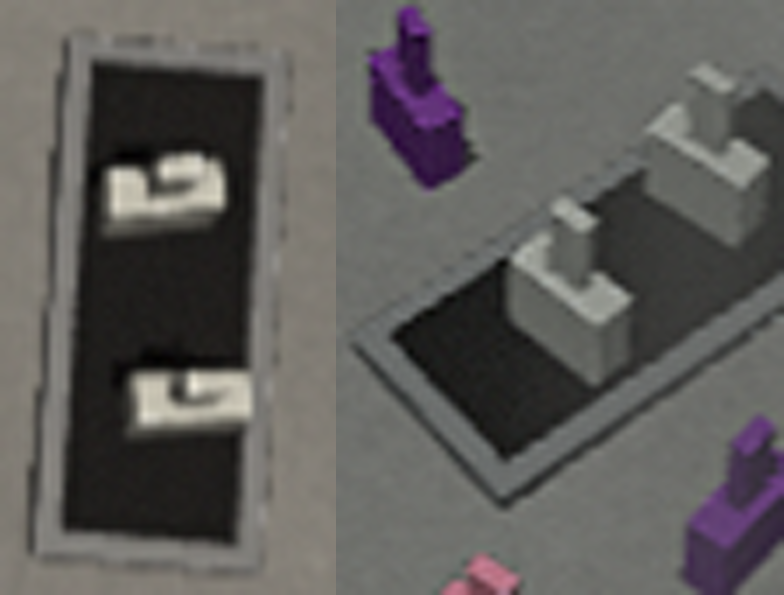

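View pics/sj.png

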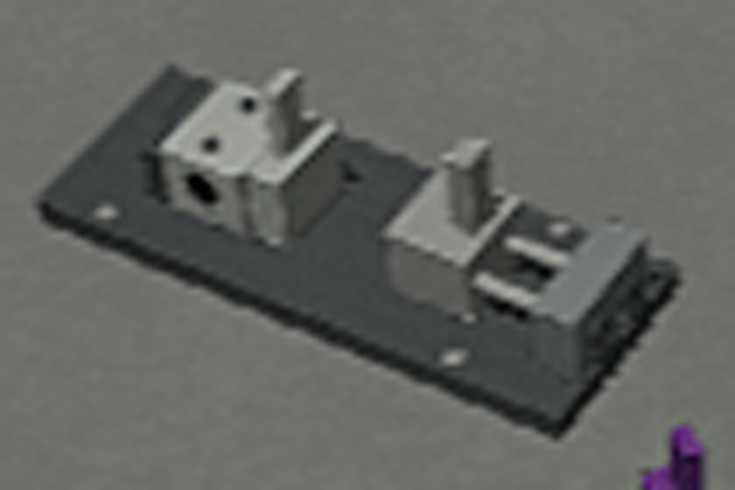

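The jig, cell, plate3, jaw, and both board plates show clearly in the crops, with corners readable. I'll fit poses from the corners in both views.

```bash
cat > h.py <<'E'
import numpy as np
from rig import manip
from scipy.spatial.transform import Rotation as R
from scipy.optimize import least_squares
def cam(n):
    c=manip.get_calibration(n); f=210/np.tan(np.radians(c["vertical_fov"]/2))
    return f,c["cx"],c["cy"],np.array(c["origin"]),R.from_euler("xyz",c["rotation"],degrees=True).as_matrix()
C={n:cam(n) for n in("side","top")}
def proj(n,P):
    f,cx,cy,o,M=C[n]; q=(np.atleast_2d(P)-o)@M; return np.c_[cx+f*q[:,0]/q[:,2],cy+f*q[:,1]/q[:,2]]
def unc(p,x0,y0,k,ox=0): p=np.array(p,float); return np.c_[x0+(p[:,0]-ox+.5)/k-.5,y0+(p[:,1]+.5)/k-.5]
def w(x,P):
    a=np.radians(x[2]); P=np.array(P,float)
    return np.c_[x[0]+P[:,0]*np.cos(a)-P[:,1]*np.sin(a),x[1]+P[:,0]*np.sin(a)+P[:,1]*np.cos(a),P[:,2]]
def fit(obs,x0):
    fn=lambda x:np.concatenate([(proj(n,w(x,P))-u).ravel() for n,P,u in obs])
    s=least_squares(fn,x0,loss="soft_l1",x_scale=[.01,.01,1]); r=[np.round(proj(n,w(s.x,P))-u,1).tolist() for n,P,u in obs]
    return s.x,r
def rect(a,b,c,d,z): return [(a,c,z),(a,d,z),(b,c,z),(b,d,z)]
def back(n,u,z):
    f,cx,cy,o,M=C[n]; d=np.c_[(u[:,0]-cx)/f,(u[:,1]-cy)/f,np.ones(len(u))]@M.T
    return o+d*((z-o[2])/d[:,2])[:,None]
E
python3 - <<'E'
from h import *
np.set_printoptions(precision=4,suppress=True)
T=lambda p:unc(p,160,185,7); S=lambda p:unc(p,188,170,7)
TB=lambda p:unc(p,315,175,7); SB=lambda p:unc(p,275,230,7,336)
j=[back("top",T([(37,222),(690,22),(762,262),(105,472)]),.015)]
print("jig corners",j[0])
sj=back("side",S([(170,65),(42,203),(558,430),(680,265)]),.015); print("side corners",sj)
m=lambda u,n,z:back(n,u,z)
print("cell top T",m(T([(170,232),(275,198),(308,322),(205,355)]),"top",.051))
print("cell top S",m(S([(225,83),(160,148),(250,178),(312,110)]),"side",.051))
print("pl3 top T",m(T([(285,197),(327,187),(360,303),(315,320)]),"top",.055))
print("jaw top T",m(T([(460,148),(565,120),(590,228),(495,255)]),"top",.0515))
print("jaw top S",m(S([(385,235),(470,267),(522,203)]),"side",.0515))
print("A T",m(TB([(108,170),(225,208),(112,222)]),"top",.052), "A S",m(SB([(645,132),(768,158),(738,182)]),"side",.052),"tab",m(SB([(690,75),(706,65),(738,82),(720,95)]),"side",.09).mean(0),m(TB([(160,155),(207,152),(207,172),(160,178)]),"top",.09).mean(0))
print("B T",m(TB([(130,372),(250,370),(250,418),(135,428)]),"top",.052),"B S",m(SB([(510,258),(633,293),(600,322)]),"side",.052),"tab",m(SB([(555,205),(572,198),(598,215),(580,228)]),"side",.09).mean(0))
print("jawtab S",m(S([(443,153),(458,142),(490,143),(477,160)]),"side",.0935).mean(0))
E
```

```text
jig corners [[0.5271 0.2923 0.015 ]
 [0.614  0.0395 0.015 ]
 [0.5183 0.0083 0.015 ]
 [0.4299 0.2596 0.015 ]]
side corners [[0.5231 0.2914 0.015 ]
 [0.43   0.2551 0.015 ]
 [0.5144 0.0019 0.015 ]
 [0.6126 0.0383 0.015 ]]
cell top T [[0.5185 0.2329 0.051 ]
 [0.5326 0.1939 0.051 ]
 [0.4853 0.1789 0.051 ]
 [0.4718 0.217  0.051 ]]
cell top S [[0.5155 0.2292 0.051 ]
 [0.4709 0.2144 0.051 ]
 [0.4888 0.1732 0.051 ]
 [0.5335 0.1894 0.051 ]]
pl3 top T [[0.5324 0.1894 0.055 ]
 [0.5366 0.1737 0.055 ]
 [0.4924 0.159  0.055 ]
 [0.4856 0.1756 0.055 ]]
jaw top T [[0.5537 0.1244 0.0515]
 [0.5656 0.0847 0.0515]
 [0.5239 0.0736 0.0515]
 [0.5126 0.1093 0.0515]]
jaw top S [[0.5105 0.1072 0.0515]
 [0.5252 0.0689 0.0515]
 [0.5646 0.0834 0.0515]]
A T [[ 0.5795 -0.1562  0.052 ]
 [ 0.5658 -0.2012  0.052 ]
 [ 0.5592 -0.1577  0.052 ]] A S [[ 0.5573 -0.1607  0.052 ]
 [ 0.5826 -0.2     0.052 ]
 [ 0.5663 -0.2004  0.052 ]] tab [ 0.5707 -0.1802  0.09  ] [ 0.5742 -0.1796  0.09  ]
B T [[ 0.5012 -0.1647  0.052 ]
 [ 0.5031 -0.2105  0.052 ]
 [ 0.4847 -0.2104  0.052 ]
 [ 0.4798 -0.1667  0.052 ]] B S [[ 0.4804 -0.1693  0.052 ]
 [ 0.5028 -0.21    0.052 ]
 [ 0.4853 -0.2111  0.052 ]] tab [ 0.4924 -0.1901  0.09  ]
jawtab S [0.5427 0.0883 0.0935]
```

Emit:
{"method": "arm_command", "body": {
  "plan": [
    {"dp": [0.086, -0.163, 0], "twist": [0, 0, 0.023], "grip": 0.45},
    {"dp": [0.086, -0.163, 0], "twist": [0, 0, 0.023], "grip": 0.45},
    {"dp": [0.086, -0.163, 0], "twist": [0, 0, 0.023], "grip": 0.45},
    {"dp": [0.086, -0.163, 0], "twist": [0, 0, 0.023], "grip": 0.45},
    {"dp": [0.086, -0.163, 0], "twist": [0, 0, 0.023], "grip": 0.45},
    {"dp": [0.086, -0.163, 0], "twist": [0, 0, 0.023], "grip": 0.45},
    {"dp": [0.086, -0.163, 0], "twist": [0, 0, 0.023], "grip": 0.45},
    {"dp": [0.086, -0.163, 0], "twist": [0, 0, 0.023], "grip": 0.45}
  ],
  "grip_force": 25
}}

```text
clock: 0.77
ee_pos: [0.2973, 0.3417, 0.2053]
tool_rot: [-145.4, 90.0, -151.9]
contact_force: [0.8, 0.8, -0.0]
grip_width: 0.552
```

Emit:
{"method": "arm_command", "body": {
  "plan": [
    {"dp": [0.086, -0.163, 0], "twist": [0, 0, 0.023], "grip": 0.45},
    {"dp": [0.086, -0.163, 0], "twist": [0, 0, 0.023], "grip": 0.45},
    {"dp": [0.086, -0.163, 0], "twist": [0, 0, 0.023], "grip": 0.45},
    {"dp": [0.086, -0.163, 0], "twist": [0, 0, 0.023], "grip": 0.45},
    {"dp": [0.086, -0.163, 0], "twist": [0, 0, 0.023], "grip": 0.45},
    {"dp": [0.086, -0.163, 0], "twist": [0, 0, 0.023], "grip": 0.45},
    {"dp": [0.086, -0.163, 0], "twist": [0, 0, 0.023], "grip": 0.45},
    {"dp": [0.086, -0.163, 0], "twist": [0, 0, 0.023], "grip": 0.45}
  ]
}}

```text
clock: 1.43
ee_pos: [0.4349, 0.0809, 0.2055]
tool_rot: [29.7, 90.0, 31.5]
contact_force: [0.7, 0.8, 0.1]
grip_width: 0.552
```

Emit:
{"method": "arm_command", "body": {
  "plan": [
    {"dp": [0.086, -0.163, -0.02], "twist": [0, 0, 0.023], "grip": 0.45},
    {"dp": [0.086, -0.163, -0.03], "twist": [0, 0, 0.023], "grip": 0.45},
    {"dp": [0.086, -0.163, -0.03], "twist": [0, 0, 0.023], "grip": 0.45},
    {"dp": [0.086, -0.163, -0.03], "twist": [0, 0, 0.023], "grip": 0.45},
    {"dp": [0.086, -0.163, -0.03], "twist": [0, 0, 0.023], "grip": 0.45},
    {"dp": [0.086, -0.163, -0.03], "twist": [0, 0, 0.023], "grip": 0.45},
    {"dp": [0.086, -0.163, -0.03], "twist": [0, 0, 0.023], "grip": 0.45},
    {"dp": [0.086, -0.163, -0.03], "twist": [0, 0, 0.023], "grip": 0.45}
  ]
}}

```text
clock: 2.1
ee_pos: [0.5726, -0.1797, 0.1587]
tool_rot: [152.4, 90.0, 162.5]
contact_force: [0.3, 1.4, 0.8]
grip_width: 0.552
```

```bash
cat > st.py <<'E'
from h import *
np.set_printoptions(precision=4,suppress=True)
s=manip.read_state(); r=R.from_euler("xyz",s["tool_rot"],degrees=True).as_matrix()
print(s["clock"],s["ee_pos"],"yang",np.degrees(np.arctan2(r[1,1],r[0,1]))%180,"down",r[:,0],"q",np.round(s["joint_pos"],1),"F",s["contact_force"],"grip",s["grip_width"]*94)
E
python3 st.py
```

```text
2.1 [ 0.5726 -0.1797  0.1587] yang 100.14184371607377 down [-0.0004  0.0001 -1.    ] q [ -7.6  26.4  29.   99.5 -14.7  57.9 127. ] F [0.347  1.3673 0.7702] grip 51.864475905072375
```

Emit:
{"method": "arm_command", "body": {
  "plan": [
    {"dp": [0, 0, -0.17], "grip": 0.45},
    {"dp": [0, 0, -0.17], "grip": 0.45},
    {"dp": [0, 0, -0.12], "grip": 0.45},
    {"dp": [0, 0, -0.053], "grip": 0.45},
    {"dp": [0, 0, 0], "grip": 0.45},
    {"dp": [0, 0, 0], "grip": 1},
    {"dp": [0, 0, 0], "grip": 1},
    {"dp": [0, 0, 0], "grip": 1}
  ]
}}

```text
validation failed for argument at $.pl...
```

Emit:
{"method": "arm_command", "body": {
  "plan": [
    {"dp": [0, 0, 0], "grip": 1},
    {"dp": [0, 0, 0], "grip": 1},
    {"dp": [0, 0, 0], "grip": 1},
    {"dp": [0, 0, 0.05], "grip": 1}
  ]
}}

```text
validation failed for argument at $.pl...
```

```bash
python3 st.py
python3 - <<'E'
from h import *
import cv2
t=manip.capture("top")[:,:,::-1];s=manip.capture("side")[:,:,::-1]
c=lambda im,x,y,w,h,k:cv2.resize(im[y:y+h,x:x+w],None,fx=k,fy=k,interpolation=cv2.INTER_CUBIC)
cv2.imwrite("pics/g1.png",np.hstack([c(t,300,165,80,100,4),c(s,260,190,110,100,4)]))
E
```

```text
2.1 [ 0.5726 -0.1797  0.1587] yang 100.14184371607377 down [-0.0004  0.0001 -1.    ] q [ -7.6  26.4  29.   99.5 -14.7  57.9 127. ] F [0.347  1.3673 0.7702] grip 51.864475905072375
```

View pics/g1.png

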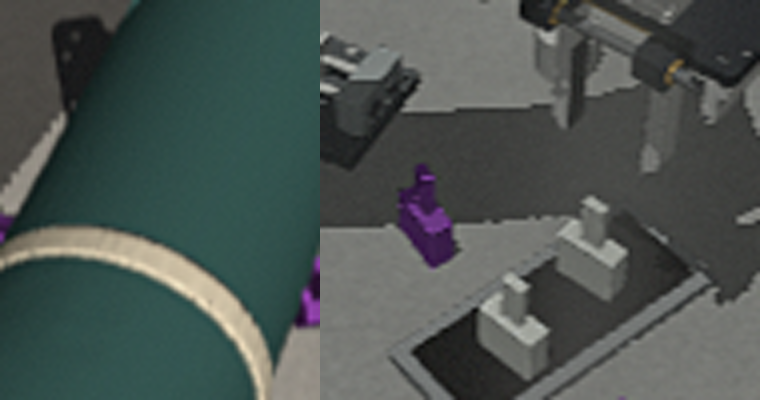

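Nothing moved because twist is required. The side view shows the fingers, tips near (568,120) and (650,165), straddling above plate A's tab at (595,205). The top view is blocked by the arm.

Emit:
{"method": "arm_command", "body": {
  "plan": [
    {"dp": [0, 0, -0.17], "twist": [0, 0, 0], "grip": 0.45},
    {"dp": [0, 0, -0.17], "twist": [0, 0, 0], "grip": 0.45},
    {"dp": [0, 0, -0.12], "twist": [0, 0, 0], "grip": 0.45},
    {"dp": [0, 0, -0.053], "twist": [0, 0, 0], "grip": 0.45},
    {"dp": [0, 0, 0], "twist": [0, 0, 0], "grip": 0.45},
    {"dp": [0, 0, 0], "twist": [0, 0, 0], "grip": 1},
    {"dp": [0, 0, 0], "twist": [0, 0, 0], "grip": 1},
    {"dp": [0, 0, 0], "twist": [0, 0, 0], "grip": 1}
  ]
}}

```text
clock: 2.87
ee_pos: [0.573, -0.1782, 0.0585]
tool_rot: [-19.6, 89.9, -9.6]
contact_force: [0.3, -0.2, 0.1]
grip_width: 0.369
```

Emit:
{"method": "arm_command", "body": {
  "plan": [
    {"dp": [0, 0, 0], "twist": [0, 0, 0], "grip": 1},
    {"dp": [0, 0, 0], "twist": [0, 0, 0], "grip": 1},
    {"dp": [0, 0, 0.05], "twist": [0, 0, 0], "grip": 1}
  ]
}}

```text
clock: 3.12
ee_pos: [0.5714, -0.1778, 0.0662]
tool_rot: [159.2, 89.9, 169.2]
contact_force: [0.0, -1.0, -2.2]
grip_width: 0.166
```

```bash
python3 st.py
python3 - <<'E'
from h import *
import cv2
s=manip.capture("side")[:,:,::-1]
c=lambda im,x,y,w,h,k:cv2.resize(im[y:y+h,x:x+w],None,fx=k,fy=k,interpolation=cv2.INTER_CUBIC)
cv2.imwrite("pics/g2.png",c(s,260,190,110,100,5))
E
```

```text
3.1167 [ 0.5714 -0.1778  0.0662] yang 100.07726942752333 down [-0.0016  0.0003 -1.    ] q [ -5.4  33.   26.1 103.3 -18.8  48.2 129.9] F [ 0.0386 -0.9535 -2.1664] grip 15.618378598260756
```

View pics/g2.png

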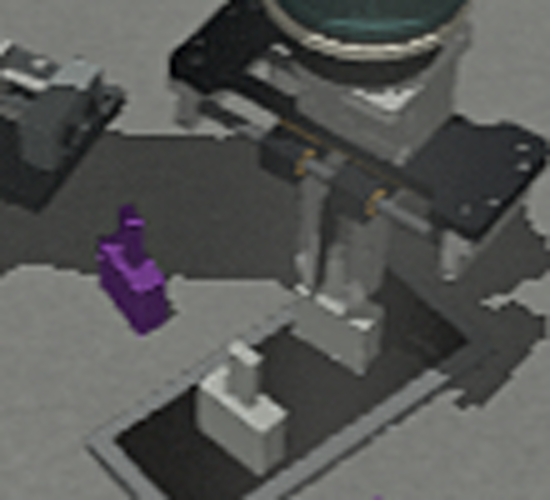

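Plate A held (15.6 mm width), lifted clear of the board. Now carry it to the gap.

Emit:
{"method": "arm_command", "body": {
  "plan": [
    {"dp": [0, 0, 0.17], "twist": [0, 0, 0], "grip": 1},
    {"dp": [0, 0, 0.17], "twist": [0, 0, 0], "grip": 1},
    {"dp": [0, 0, 0.16], "twist": [0, 0, 0], "grip": 1},
    {"dp": [-0.021, 0.137, 0], "twist": [0, 0, -0.14], "grip": 1},
    {"dp": [-0.021, 0.137, 0], "twist": [0, 0, -0.14], "grip": 1},
    {"dp": [-0.021, 0.137, 0], "twist": [0, 0, -0.14], "grip": 1},
    {"dp": [-0.021, 0.137, 0], "twist": [0, 0, -0.14], "grip": 1},
    {"dp": [-0.021, 0.137, 0], "twist": [0, 0, -0.14], "grip": 1}
  ]
}}

```text
clock: 3.83
ee_pos: [0.5508, -0.0399, 0.1675]
tool_rot: [46.6, 90.0, 24.9]
contact_force: [0.8, -0.7, -0.6]
grip_width: 0.165
```

Emit:
{"method": "arm_command", "body": {
  "plan": [
    {"dp": [-0.021, 0.137, 0], "twist": [0, 0, -0.14], "grip": 1},
    {"dp": [-0.021, 0.137, 0], "twist": [0, 0, -0.14], "grip": 1},
    {"dp": [-0.021, 0.137, 0], "twist": [0, 0, -0.14], "grip": 1},
    {"dp": [-0.021, 0.137, 0], "twist": [0, 0, -0.14], "grip": 1},
    {"dp": [-0.021, 0.137, 0], "twist": [0, 0, -0.14], "grip": 1},
    {"dp": [-0.021, 0.137, 0], "twist": [0, 0, -0.14], "grip": 1},
    {"dp": [-0.021, 0.137, 0], "twist": [0, 0, -0.14], "grip": 1},
    {"dp": [0, 0, 0], "twist": [0, 0, 0], "grip": 1}
  ]
}}

```text
clock: 4.5
ee_pos: [0.5207, 0.1565, 0.167]
tool_rot: [172.4, 89.9, 106.7]
contact_force: [0.1, 1.5, -0.8]
grip_width: 0.166
```

```bash
python3 st.py
```

```text
4.5 [0.5207 0.1565 0.167 ] yang 24.32567293821476 down [-0.0005  0.0015 -1.    ] q [-53.6  22.3  42.1 107.5 -17.8  56.9  20.5] F [ 0.0693  1.4697 -0.8403] grip 15.623449981953295
```

Emit:
{"method": "arm_command", "body": {
  "plan": [
    {"dp": [0, -0.024, 0], "twist": [0, 0, -0.118], "grip": 1},
    {"dp": [0, 0, -0.15], "twist": [0, 0, 0], "grip": 1},
    {"dp": [0, 0, -0.15], "twist": [0, 0, 0], "grip": 1},
    {"dp": [0, 0, 0], "twist": [0, 0, 0], "grip": 1},
    {"dp": [0, 0, 0], "twist": [0, 0, 0], "grip": 1}
  ]
}}

```text
clock: 4.92
ee_pos: [0.5214, 0.1454, 0.107]
tool_rot: [-75.3, 89.9, -146.2]
contact_force: [-0.6, -0.5, -0.5]
grip_width: 0.166
```

```bash
python3 st.py
python3 - <<'E'
from h import *
import cv2
s=manip.capture("side")[:,:,::-1];t=manip.capture("top")[:,:,::-1]
c=lambda im,x,y,w,h,k:cv2.resize(im[y:y+h,x:x+w],None,fx=k,fy=k,interpolation=cv2.INTER_CUBIC)
cv2.imwrite("pics/g3.png",np.hstack([c(s,188,150,110,90,5),c(t,160,180,120,90,5)[:,:240]]))
E
```

```text
4.9167 [0.5214 0.1454 0.107 ] yang 19.1557712426371 down [-0.0016 -0.0011 -1.    ] q [-50.9  27.3  40.6 110.5 -22.7  50.5  20.4] F [-0.567  -0.5321 -0.4643] grip 15.600065056029695
```

View pics/g3.png

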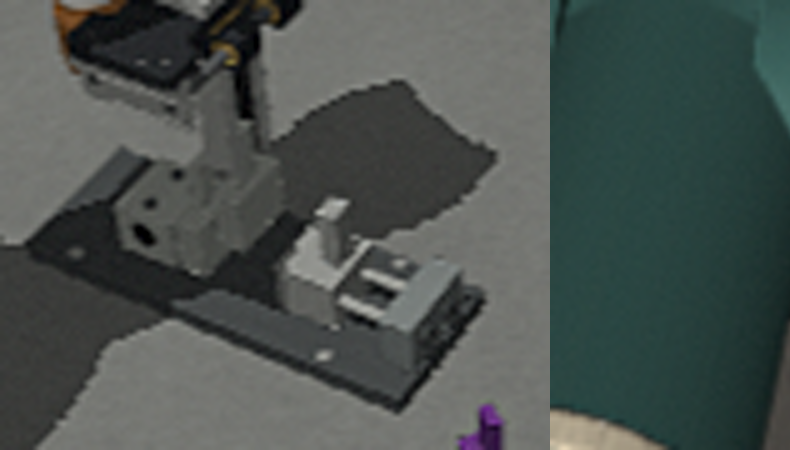

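Held plate (about (200,215) in the crop) hangs in the gap just jaw-side of plate3. Nudge +5.5 mm in y and lower.

Emit:
{"method": "arm_command", "body": {
  "plan": [
    {"dp": [-0.007, 0.028, 0], "twist": [0, 0, 0], "grip": 1},
    {"dp": [0, 0, -0.1], "twist": [0, 0, 0], "grip": 1},
    {"dp": [0, 0, -0.09], "twist": [0, 0, 0], "grip": 1},
    {"dp": [0, 0, 0], "twist": [0, 0, 0], "grip": 1}
  ]
}}

```text
clock: 5.35
ee_pos: [0.5196, 0.1521, 0.0677]
tool_rot: [-96.9, 89.9, -167.7]
contact_force: [-0.6, -0.0, -0.8]
grip_width: 0.168
```

```bash
python3 st.py
```

```text
5.35 [0.5196 0.1521 0.0677] yang 19.210465454576408 down [-0.0014 -0.0003 -1.    ] q [-49.5  30.6  38.1 111.8 -25.7  46.4  22.2] F [-0.5952 -0.0457 -0.7861] grip 15.82888724082627
```

Emit:
{"method": "arm_command", "body": {
  "plan": [
    {"dp": [0, 0, -0.02], "twist": [0, 0, 0], "grip": 1},
    {"dp": [0, 0, -0.01], "twist": [0, 0, 0], "grip": 1},
    {"dp": [0, 0, 0], "twist": [0, 0, 0], "grip": 1}
  ]
}}

```text
clock: 5.6
ee_pos: [0.5209, 0.1516, 0.0649]
tool_rot: [132.9, 89.9, 62.0]
contact_force: [-6.9, -2.2, 14.3]
grip_width: 0.165
```

Emit:
{"method": "arm_command", "body": {
  "plan": [
    {"dp": [0, 0, -0.006], "twist": [0, 0, 0], "grip": 1},
    {"dp": [0, 0, 0], "twist": [0, 0, 0], "grip": 1}
  ]
}}

```text
clock: 5.77
ee_pos: [0.521, 0.1515, 0.0642]
tool_rot: [129.4, 89.9, 58.5]
contact_force: [-10.2, -2.5, 25.3]
grip_width: 0.167
```

Emit:
{"method": "arm_command", "body": {
  "plan": [
    {"dp": [0, 0, -0.006], "twist": [0, 0, 0], "grip": 1},
    {"dp": [0, 0, 0], "twist": [0, 0, 0], "grip": 1}
  ]
}}

```text
clock: 5.93
ee_pos: [0.521, 0.1516, 0.0632]
tool_rot: [130.8, 89.9, 59.9]
contact_force: [-11.9, -4.4, 30.7]
grip_width: 0.168
```

Contact about 3 mm earlier than expected, with a sideways force along the jig's y. Look before releasing.

Emit:
{"method": "arm_command", "body": {
  "plan": [
    {"dp": [0, 0, 0.02], "twist": [0, 0, 0], "grip": 1},
    {"dp": [0, 0, 0], "twist": [0, 0, 0], "grip": 1}
  ]
}}

```text
clock: 6.1
ee_pos: [0.5213, 0.1519, 0.0664]
tool_rot: [100.1, 89.9, 29.2]
contact_force: [0.2, -0.3, -0.1]
grip_width: 0.166
```

```bash
python3 st.py
python3 - <<'E'
from h import *
import cv2
s=manip.capture("side")[:,:,::-1]
c=lambda im,x,y,w,h,k:cv2.resize(im[y:y+h,x:x+w],None,fx=k,fy=k,interpolation=cv2.INTER_CUBIC)
cv2.imwrite("pics/g4.png",c(s,195,165,85,65,9))
E
```

```text
6.1 [0.5213 0.1519 0.0664] yang 19.156750818231405 down [ 0.0021  0.0012 -1.    ] q [-49.3  30.7  38.  111.7 -26.   46.   22.4] F [ 0.2295 -0.2964 -0.1046] grip 15.566804338490648
```

View pics/g4.png

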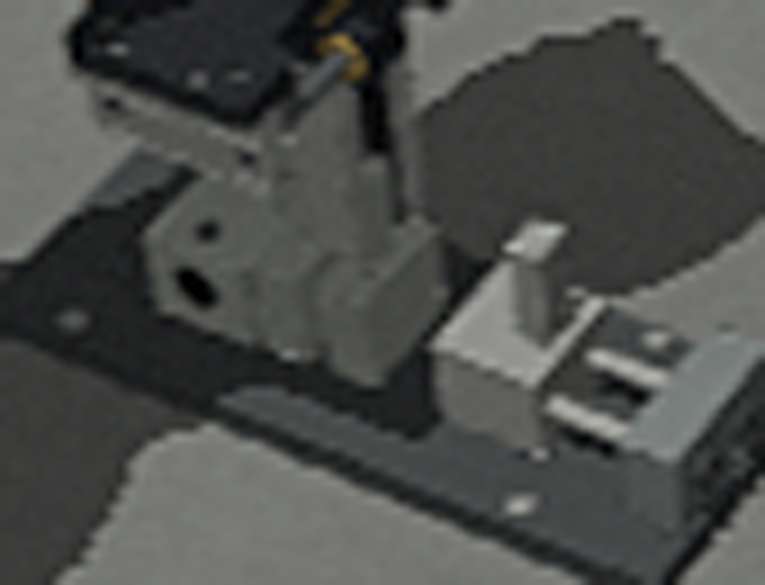

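Plate hangs upright, about 6 mm clear of plate3, with roughly 24 mm left to the jaw. I'll shift it 3 mm towards the cell, set it down and release.

Emit:
{"method": "arm_command", "body": {
  "plan": [
    {"dp": [-0.006, 0.015, 0], "twist": [0, 0, 0], "grip": 1},
    {"dp": [0, 0, -0.01], "twist": [0, 0, 0], "grip": 1},
    {"dp": [0, 0, 0], "twist": [0, 0, 0], "grip": 1}
  ]
}}

```text
clock: 6.4
ee_pos: [0.5193, 0.1551, 0.0628]
tool_rot: [147.1, 90.0, 76.3]
contact_force: [-1.7, 2.4, 8.8]
grip_width: 0.167
```

Emit:
{"method": "arm_command", "body": {
  "plan": [
    {"dp": [0, 0, 0], "twist": [0, 0, 0], "grip": 0.7},
    {"dp": [0, 0, 0], "twist": [0, 0, 0], "grip": 0.6},
    {"dp": [0, 0, 0], "twist": [0, 0, 0], "grip": 0.55},
    {"dp": [0, 0, 0.05], "twist": [0, 0, 0], "grip": 0.55},
    {"dp": [0, 0, 0.15], "twist": [0, 0, 0], "grip": 0.55},
    {"dp": [0, 0, 0.17], "twist": [0, 0, 0], "grip": 0.55},
    {"dp": [0, 0, 0.12], "twist": [0, 0, 0], "grip": 0.55}
  ]
}}

```text
clock: 6.98
ee_pos: [0.5196, 0.154, 0.1632]
tool_rot: [67.4, 89.9, -3.5]
contact_force: [0.6, 0.2, 0.9]
grip_width: 0.452
```

```bash
python3 st.py
```

```text
6.9833 [0.5196 0.154  0.1632] yang 19.103265750617773 down [ 0.001  -0.0001 -1.    ] q [-54.6  22.8  43.6 108.  -18.7  56.5  16.3] F [0.5582 0.2199 0.9339] grip 42.5263100641236
```

Emit:
{"method": "arm_command", "body": {
  "plan": [
    {"dp": [-0.0115, -0.143, 0], "twist": [0, 0, 0.1415], "grip": 0.45},
    {"dp": [-0.0115, -0.143, 0], "twist": [0, 0, 0.1415], "grip": 0.45},
    {"dp": [-0.0115, -0.143, 0], "twist": [0, 0, 0.1415], "grip": 0.45},
    {"dp": [-0.0115, -0.143, 0], "twist": [0, 0, 0.1415], "grip": 0.45},
    {"dp": [-0.0115, -0.143, 0], "twist": [0, 0, 0.1415], "grip": 0.45},
    {"dp": [-0.0115, -0.143, 0], "twist": [0, 0, 0.1415], "grip": 0.45},
    {"dp": [-0.0115, -0.143, 0], "twist": [0, 0, 0.1415], "grip": 0.45},
    {"dp": [-0.0115, -0.143, 0], "twist": [0, 0, 0.1415], "grip": 0.45}
  ]
}}

```text
clock: 7.65
ee_pos: [0.5005, -0.0758, 0.1612]
tool_rot: [15.5, 90.0, -4.1]
contact_force: [0.5, 0.2, -0.2]
grip_width: 0.55
```

Emit:
{"method": "arm_command", "body": {
  "plan": [
    {"dp": [-0.0115, -0.143, 0], "twist": [0, 0, 0.1415], "grip": 0.45},
    {"dp": [-0.0115, -0.143, 0], "twist": [0, 0, 0.1415], "grip": 0.45},
    {"dp": [-0.0115, -0.143, 0], "twist": [0, 0, 0.1415], "grip": 0.45},
    {"dp": [-0.0115, -0.143, 0], "twist": [0, 0, 0.1415], "grip": 0.45},
    {"dp": [0, 0, 0], "twist": [0, 0, 0], "grip": 0.45},
    {"dp": [0, 0, 0], "twist": [0, 0, 0], "grip": 0.45}
  ]
}}

```text
clock: 8.15
ee_pos: [0.491, -0.1905, 0.161]
tool_rot: [-74.0, 90.0, -68.7]
contact_force: [-0.2, 0.1, 0.3]
grip_width: 0.551
```

```bash
python3 st.py
python3 - <<'E'
from h import *
import cv2
s=manip.capture("side")[:,:,::-1]
c=lambda im,x,y,w,h,k:cv2.resize(im[y:y+h,x:x+w],None,fx=k,fy=k,interpolation=cv2.INTER_CUBIC)
cv2.imwrite("pics/g5.png",c(s,190,165,90,65,8))
E
```

```text
8.15 [ 0.491  -0.1905  0.161 ] yang 95.35376448075954 down [ 0.0002 -0.0006 -1.    ] q [-10.6  19.2  34.3 110.  -13.1  54.7 125.3] F [-0.2254  0.1122  0.3075] grip 51.833731013692855
```

View pics/g5.png

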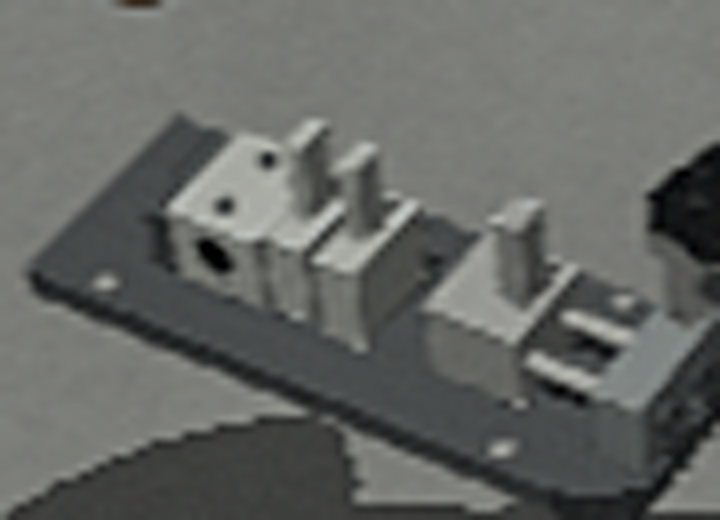

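Plate A stands upright next to plate3 (bottom corner (362,345)), aligned. Jaw front's near corner is at (430,310). I'll measure the remaining space.

Run:
```python
from h import *
u=np.array([np.cos(np.radians(109.1)),np.sin(np.radians(109.1))]);v=np.array([-u[1],u[0]]);o=np.array([.5212,.1483])-np.array([-.0011,-.0016])*0
for n,p,z in[("cell",(252,240),.051),("p3 cell side",(272,243),.055),("p3 jaw side",(307,250),.055),("pA cell side",(318,263),.055),("pA jaw side",(357,275),.055),("pA bottom jaw",(362,348),.015),("pA far jaw top",(418,205),.055),("jaw near",(430,312),.0515),("jaw rear near",(522,342),.0515),("jaw tab",(520,208),.0935)]:
    w_=back("side",unc([p],190,165,8),z)[0,:2]; d=w_-o; print(n,np.round(w_,4),"s %.4f y %.4f"%(d@u,d@v))
```

```text
cell [0.485  0.1792] s 0.0411 y 0.0241
p3 cell side [0.4876 0.1693] s 0.0308 y 0.0249
p3 jaw side [0.495  0.1575] s 0.0173 y 0.0218
pA cell side [0.494  0.1493] s 0.0098 y 0.0254
pA jaw side [0.5009 0.1346] s -0.0063 y 0.0237
pA bottom jaw [0.5   0.137] s -0.0037 y 0.0238
pA far jaw top [0.5399 0.1489] s -0.0056 y -0.0179
jaw near [0.511  0.1044] s -0.0382 y 0.0240
jaw rear near [0.5264 0.07  ] s -0.0757 y 0.0207
jaw tab [0.5442 0.0889] s -0.0637 y -0.0023
```

At least 32 mm lies between plate A and the jaw, plus a few mm of other clearance. That is more than the 28 mm stroke, so a third plate is needed. Fetch plate B.

Emit:
{"method": "arm_command", "body": {
  "plan": [
    {"dp": [0.004, 0.005, -0.17], "twist": [0, 0, 0], "grip": 0.45},
    {"dp": [0, 0, -0.17], "twist": [0, 0, 0], "grip": 0.45},
    {"dp": [0, 0, -0.12], "twist": [0, 0, 0], "grip": 0.45},
    {"dp": [0, 0, -0.055], "twist": [0, 0, 0], "grip": 0.45},
    {"dp": [0, 0, 0], "twist": [0, 0, 0], "grip": 0.45},
    {"dp": [0, 0, 0], "twist": [0, 0, 0], "grip": 0.7},
    {"dp": [0, 0, 0], "twist": [0, 0, 0], "grip": 1},
    {"dp": [0, 0, 0], "twist": [0, 0, 0], "grip": 1}
  ]
}}

```text
clock: 8.87
ee_pos: [0.4933, -0.1877, 0.0589]
tool_rot: [-15.3, 89.9, -9.8]
contact_force: [-0.4, -0.1, 1.0]
grip_width: 0.374
```

Emit:
{"method": "arm_command", "body": {
  "plan": [
    {"dp": [0, 0, 0], "twist": [0, 0, 0], "grip": 1},
    {"dp": [0, 0, 0], "twist": [0, 0, 0], "grip": 1},
    {"dp": [0, 0, 0], "twist": [0, 0, 0], "grip": 1}
  ]
}}

```text
clock: 9.12
ee_pos: [0.4926, -0.1877, 0.0579]
tool_rot: [-18.1, 89.9, -12.5]
contact_force: [1.5, -1.3, -1.9]
grip_width: 0.166
```

Emit:
{"method": "arm_command", "body": {
  "plan": [
    {"dp": [0, 0, 0.1], "twist": [0, 0, 0], "grip": 1},
    {"dp": [0, 0, 0.16], "twist": [0, 0, 0], "grip": 1},
    {"dp": [0, 0, 0.17], "twist": [0, 0, 0], "grip": 1},
    {"dp": [0, 0, 0.1], "twist": [0, 0, 0], "grip": 1},
    {"dp": [0, 0, 0], "twist": [0, 0, 0], "grip": 1}
  ]
}}

```text
clock: 9.53
ee_pos: [0.4941, -0.1884, 0.1674]
tool_rot: [-13.8, 89.7, -8.3]
contact_force: [0.7, 0.7, -0.3]
grip_width: 0.169
```

```bash
python3 st.py
```

```text
9.5333 [ 0.4941 -0.1884  0.1674] yang 95.55374234230946 down [ 0.0057 -0.0008 -1.    ] q [-11.3  18.8  34.8 109.6 -13.   55.2 125.1] F [ 0.6842  0.6596 -0.3475] grip 15.873712503818174
```

Emit:
{"method": "arm_command", "body": {
  "plan": [
    {"dp": [0.0138, 0.1336, 0], "twist": [0, 0, -0.1415], "grip": 1},
    {"dp": [0.0138, 0.1336, 0], "twist": [0, 0, -0.1415], "grip": 1},
    {"dp": [0.0138, 0.1336, 0], "twist": [0, 0, -0.1415], "grip": 1},
    {"dp": [0.0138, 0.1336, 0], "twist": [0, 0, -0.1415], "grip": 1},
    {"dp": [0.0138, 0.1336, 0], "twist": [0, 0, -0.1415], "grip": 1},
    {"dp": [0.0138, 0.1336, 0], "twist": [0, 0, -0.1415], "grip": 1},
    {"dp": [0.0138, 0.1336, 0], "twist": [0, 0, -0.1415], "grip": 1},
    {"dp": [0.0138, 0.1336, 0], "twist": [0, 0, -0.1415], "grip": 1}
  ]
}}

```text
clock: 10.2
ee_pos: [0.514, 0.0274, 0.1629]
tool_rot: [-120.5, 90.0, -166.2]
contact_force: [1.1, 0.6, -0.9]
grip_width: 0.166
```

Emit:
{"method": "arm_command", "body": {
  "plan": [
    {"dp": [0.0138, 0.1336, 0], "twist": [0, 0, -0.1415], "grip": 1},
    {"dp": [0.0138, 0.1336, 0], "twist": [0, 0, -0.1415], "grip": 1},
    {"dp": [0.0138, 0.1336, 0], "twist": [0, 0, -0.1415], "grip": 1},
    {"dp": [0.0138, 0.1336, 0], "twist": [0, 0, -0.1415], "grip": 1},
    {"dp": [0, 0, 0], "twist": [0, 0, 0], "grip": 1},
    {"dp": [0, 0, 0], "twist": [0, 0, 0], "grip": 1},
    {"dp": [0, 0, 0], "twist": [0, 0, 0], "grip": 1}
  ]
}}

```text
clock: 10.78
ee_pos: [0.5251, 0.1323, 0.163]
tool_rot: [-61.7, 89.9, -132.4]
contact_force: [-0.9, -1.1, -1.0]
grip_width: 0.166
```

```bash
python3 st.py
```

```text
10.7833 [0.5251 0.1323 0.163 ] yang 19.230392135699997 down [-0.0007 -0.0007 -1.    ] q [-52.7  23.   44.2 108.  -19.   56.6  19.1] F [-0.8722 -1.0837 -1.0224] grip 15.57620703163491
```

Emit:
{"method": "arm_command", "body": {
  "plan": [
    {"dp": [0.008, 0, -0.12], "twist": [0, 0, 0], "grip": 1},
    {"dp": [0, 0, -0.15], "twist": [0, 0, 0], "grip": 1},
    {"dp": [0, 0, -0.12], "twist": [0, 0, 0], "grip": 1},
    {"dp": [0, 0, -0.07], "twist": [0, 0, 0], "grip": 1},
    {"dp": [0, 0, 0], "twist": [0, 0, 0], "grip": 1},
    {"dp": [0, 0, 0], "twist": [0, 0, 0], "grip": 1}
  ]
}}

```text
clock: 11.28
ee_pos: [0.527, 0.1316, 0.0715]
tool_rot: [-67.9, 89.9, -138.8]
contact_force: [0.4, 0.1, -1.4]
grip_width: 0.171
```

```bash
python3 st.py
python3 - <<'E'
from h import *
import cv2
s=manip.capture("side")[:,:,::-1]
c=lambda im,x,y,w,h,k:cv2.resize(im[y:y+h,x:x+w],None,fx=k,fy=k,interpolation=cv2.INTER_CUBIC)
cv2.imwrite("pics/g6.png",c(s,190,165,90,65,8))
E
```

```text
11.2833 [0.527  0.1316 0.0715] yang 19.096572772362443 down [-0.0009 -0.0007 -1.    ] q [-47.9  30.7  39.1 111.4 -26.1  47.   24.6] F [ 0.4002  0.1053 -1.3905] grip 16.05566765465231
```

View pics/g6.png

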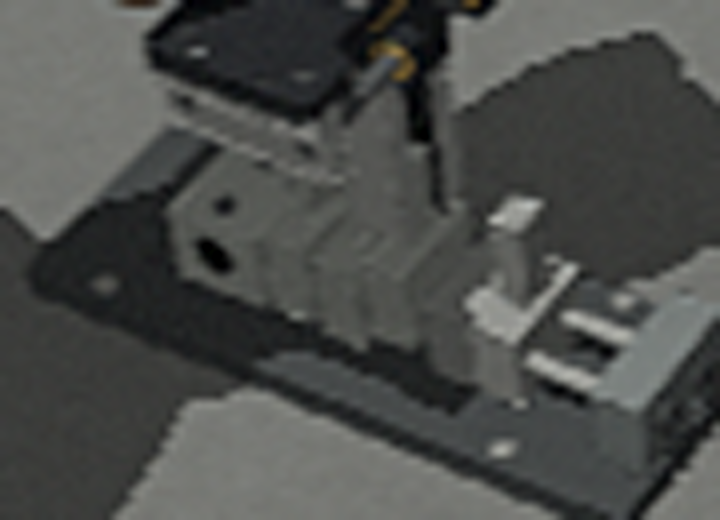

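Held plate hangs between plate A (edge ~(362,345)) and the jaw (edge ~(430,310)), clear of both. Lower it.

Emit:
{"method": "arm_command", "body": {
  "plan": [
    {"dp": [0, 0, -0.025], "twist": [0, 0, 0], "grip": 1},
    {"dp": [0, 0, -0.01], "twist": [0, 0, 0], "grip": 1},
    {"dp": [0, 0, 0], "twist": [0, 0, 0], "grip": 1}
  ]
}}

```text
clock: 11.58
ee_pos: [0.5271, 0.133, 0.0646]
tool_rot: [116.8, 90.0, 46.0]
contact_force: [-0.5, 0.3, -0.5]
grip_width: 0.166
```

Emit:
{"method": "arm_command", "body": {
  "plan": [
    {"dp": [0, 0, -0.008], "twist": [0, 0, 0], "grip": 1},
    {"dp": [0, 0, 0], "twist": [0, 0, 0], "grip": 1}
  ]
}}

```text
clock: 11.75
ee_pos: [0.5271, 0.1331, 0.0629]
tool_rot: [116.8, 90.0, 45.9]
contact_force: [0.6, -0.1, -1.1]
grip_width: 0.167
```

Emit:
{"method": "arm_command", "body": {
  "plan": [
    {"dp": [0, 0, -0.008], "twist": [0, 0, 0], "grip": 1},
    {"dp": [0, 0, 0], "twist": [0, 0, 0], "grip": 1}
  ]
}}

```text
clock: 11.92
ee_pos: [0.527, 0.133, 0.0611]
tool_rot: [-84.2, 90.0, -155.0]
contact_force: [0.3, -0.1, -1.0]
grip_width: 0.168
```

Emit:
{"method": "arm_command", "body": {
  "plan": [
    {"dp": [0, 0, -0.006], "twist": [0, 0, 0], "grip": 1},
    {"dp": [0, 0, 0], "twist": [0, 0, 0], "grip": 1}
  ]
}}

```text
clock: 12.08
ee_pos: [0.5272, 0.1329, 0.0606]
tool_rot: [178.5, 90.0, 107.7]
contact_force: [-4.3, -0.9, 13.2]
grip_width: 0.168
```

Emit:
{"method": "arm_command", "body": {
  "plan": [
    {"dp": [0, 0, 0], "twist": [0, 0, 0], "grip": 0.7},
    {"dp": [0, 0, 0], "twist": [0, 0, 0], "grip": 0.65},
    {"dp": [0, 0, 0], "twist": [0, 0, 0], "grip": 0.62},
    {"dp": [0, 0, 0.05], "twist": [0, 0, 0], "grip": 0.62},
    {"dp": [0, 0, 0.15], "twist": [0, 0, 0], "grip": 0.62},
    {"dp": [0, 0, 0.17], "twist": [0, 0, 0], "grip": 0.62},
    {"dp": [0, 0, 0.12], "twist": [0, 0, 0], "grip": 0.62},
    {"dp": [0.01, -0.04, 0], "twist": [0, 0, 0.15], "grip": 0.62}
  ]
}}

```text
clock: 12.75
ee_pos: [0.5309, 0.1264, 0.1628]
tool_rot: [89.4, 89.7, 25.1]
contact_force: [0.0, 0.1, 0.1]
grip_width: 0.379
```

Emit:
{"method": "arm_command", "body": {
  "plan": [
    {"dp": [0.01, -0.03, 0], "twist": [0, 0, 0.15], "grip": 0.62},
    {"dp": [0.01, -0.03, 0], "twist": [0, 0, 0.15], "grip": 0.62},
    {"dp": [0.01, -0.03, 0], "twist": [0, 0, 0.15], "grip": 0.62},
    {"dp": [0.01, -0.03, 0], "twist": [0, 0, 0.15], "grip": 0.62},
    {"dp": [0.01, -0.03, 0], "twist": [0, 0, 0.15], "grip": 0.62},
    {"dp": [0.01, -0.03, 0], "twist": [0, 0, 0.15], "grip": 0.62},
    {"dp": [0.01, 0, 0], "twist": [0, 0, 0.15], "grip": 0.62},
    {"dp": [0.008, 0, 0], "twist": [0, 0, 0.15], "grip": 0.62}
  ]
}}

```text
clock: 13.42
ee_pos: [0.5449, 0.0883, 0.1588]
tool_rot: [-19.2, 90.0, -29.1]
contact_force: [0.6, -0.0, 0.7]
grip_width: 0.379
```

Emit:
{"method": "arm_command", "body": {
  "plan": [
    {"dp": [0, 0, 0], "twist": [0, 0, 0.15], "grip": 0.62},
    {"dp": [0, 0, 0], "twist": [0, 0, 0.15], "grip": 0.62},
    {"dp": [0, 0, 0], "twist": [0, 0, 0.15], "grip": 0.62},
    {"dp": [0, 0, 0], "twist": [0, 0, 0.15], "grip": 0.62},
    {"dp": [0, 0, 0], "twist": [0, 0, 0.05], "grip": 0.62},
    {"dp": [0, 0, 0], "twist": [0, 0, 0], "grip": 0.62}
  ]
}}

```text
clock: 13.92
ee_pos: [0.5448, 0.0887, 0.1587]
tool_rot: [-31.9, 90.0, -12.6]
contact_force: [0.5, 0.8, -0.4]
grip_width: 0.387
```

```bash
python3 st.py
```

```text
13.9167 [0.5448 0.0887 0.1587] yang 109.25780261737223 down [ 0.0006 -0.0001 -1.    ] q [-32.5  20.7  24.8 106.4 -10.4  55.1 106.1] F [ 0.4637  0.7706 -0.4225] grip 36.40022137182061
```

Emit:
{"method": "arm_command", "body": {
  "plan": [
    {"dp": [-0.008, 0, -0.15], "twist": [0, 0, 0], "grip": 0.62},
    {"dp": [0, 0, -0.15], "twist": [0, 0, 0], "grip": 0.62},
    {"dp": [0, 0, -0.1], "twist": [0, 0, 0], "grip": 0.62},
    {"dp": [0, 0, -0.08], "twist": [0, 0, 0], "grip": 0.62},
    {"dp": [0, 0, 0], "twist": [0, 0, 0], "grip": 0.62},
    {"dp": [0, 0, 0], "twist": [0, 0, 0], "grip": 0.62}
  ]
}}

```text
clock: 14.42
ee_pos: [0.5429, 0.0887, 0.0622]
tool_rot: [-153.7, 89.9, -134.7]
contact_force: [0.3, 0.4, -0.4]
grip_width: 0.382
```

```bash
python3 st.py
python3 - <<'E'
from h import *
import cv2
s=manip.capture("side")[:,:,::-1]
c=lambda im,x,y,w,h,k:cv2.resize(im[y:y+h,x:x+w],None,fx=k,fy=k,interpolation=cv2.INTER_CUBIC)
cv2.imwrite("pics/g7.png",c(s,190,155,90,75,8))
E
```

```text
14.4167 [0.5429 0.0887 0.0622] yang 109.06639256368796 down [-0.0008 -0.0008 -1.    ] q [-30.1  28.4  22.1 110.3 -14.8  44.1 109.4] F [ 0.3337  0.3956 -0.3706] grip 35.88252964362666
```

View pics/g7.png

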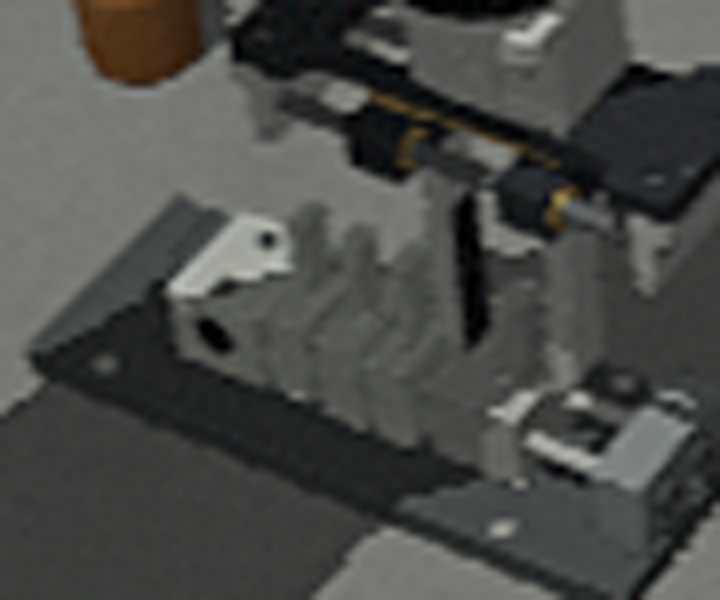

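Three plates stand upright in line, with fingers straddling the jaw tab (520,270). Close and push along the jig, watching the force.

Emit:
{"method": "arm_command", "body": {
  "plan": [
    {"dp": [0, 0, 0], "twist": [0, 0, 0], "grip": 1},
    {"dp": [0, 0, 0], "twist": [0, 0, 0], "grip": 1},
    {"dp": [0, 0, 0], "twist": [0, 0, 0], "grip": 1},
    {"dp": [0, 0, 0], "twist": [0, 0, 0], "grip": 1},
    {"dp": [0, 0, 0], "twist": [0, 0, 0], "grip": 1}
  ],
  "grip_force": 40
}}

```text
clock: 14.88
ee_pos: [0.5431, 0.0899, 0.0626]
tool_rot: [57.0, 89.9, 76.2]
contact_force: [-2.7, 5.5, 6.8]
grip_width: 0.122
```

Emit:
{"method": "arm_command", "body": {
  "plan": [
    {"dp": [-0.0033, 0.0094, 0], "twist": [0, 0, 0], "grip": 1},
    {"dp": [-0.0033, 0.0094, 0], "twist": [0, 0, 0], "grip": 1},
    {"dp": [-0.0033, 0.0094, 0], "twist": [0, 0, 0], "grip": 1},
    {"dp": [-0.0033, 0.0094, 0], "twist": [0, 0, 0], "grip": 1},
    {"dp": [0, 0, 0], "twist": [0, 0, 0], "grip": 1}
  ]
}}

```text
clock: 15.3
ee_pos: [0.5409, 0.0962, 0.0627]
tool_rot: [-32.6, 89.9, -13.4]
contact_force: [-0.0, -3.2, 6.8]
grip_width: 0.127
```

```bash
python3 st.py
```

```text
15.3 [0.5409 0.0962 0.0627] yang 109.14893667547926 down [ 0.0012 -0.0003 -1.    ] q [-30.9  28.2  22.1 110.5 -14.8  44.  108.7] F [-0.0258 -3.1926  6.8351] grip 11.90403817704457
```

Emit:
{"method": "arm_command", "body": {
  "plan": [
    {"dp": [-0.0033, 0.0094, 0], "twist": [0, 0, 0], "grip": 1},
    {"dp": [-0.0033, 0.0094, 0], "twist": [0, 0, 0], "grip": 1},
    {"dp": [0, 0, 0], "twist": [0, 0, 0], "grip": 1}
  ]
}}

```text
clock: 15.55
ee_pos: [0.5396, 0.0999, 0.0627]
tool_rot: [-36.7, 89.9, -17.5]
contact_force: [-0.4, -3.6, 7.7]
grip_width: 0.128
```

Emit:
{"method": "arm_command", "body": {
  "plan": [
    {"dp": [-0.0033, 0.0094, 0], "twist": [0, 0, 0], "grip": 1},
    {"dp": [0, 0, 0], "twist": [0, 0, 0], "grip": 1}
  ]
}}

```text
clock: 15.72
ee_pos: [0.5389, 0.1016, 0.0626]
tool_rot: [-41.4, 89.9, -22.2]
contact_force: [-0.0, -4.5, 5.6]
grip_width: 0.122
```

Emit:
{"method": "arm_command", "body": {
  "plan": [
    {"dp": [-0.0033, 0.0094, 0], "twist": [0, 0, 0], "grip": 1},
    {"dp": [0, 0, 0], "twist": [0, 0, 0], "grip": 1}
  ]
}}

```text
clock: 15.88
ee_pos: [0.5383, 0.1034, 0.0627]
tool_rot: [-41.9, 89.9, -22.7]
contact_force: [0.2, -4.9, 6.6]
grip_width: 0.122
```

Emit:
{"method": "arm_command", "body": {
  "plan": [
    {"dp": [-0.0025, 0.007, 0], "twist": [0, 0, 0], "grip": 1},
    {"dp": [0, 0, 0], "twist": [0, 0, 0], "grip": 1}
  ]
}}

```text
clock: 16.05
ee_pos: [0.5379, 0.1047, 0.0627]
tool_rot: [-45.1, 89.9, -25.9]
contact_force: [1.2, -3.5, 5.3]
grip_width: 0.126
```

Emit:
{"method": "arm_command", "body": {
  "plan": [
    {"dp": [-0.0025, 0.007, 0], "twist": [0, 0, 0], "grip": 1},
    {"dp": [0, 0, 0], "twist": [0, 0, 0], "grip": 1}
  ]
}}

```text
clock: 16.22
ee_pos: [0.5374, 0.106, 0.0626]
tool_rot: [-47.5, 89.9, -28.4]
contact_force: [1.3, -4.9, 6.3]
grip_width: 0.122
```

Emit:
{"method": "arm_command", "body": {
  "plan": [
    {"dp": [-0.0025, 0.007, 0], "twist": [0, 0, 0], "grip": 1},
    {"dp": [0, 0, 0], "twist": [0, 0, 0], "grip": 1}
  ]
}}

```text
clock: 16.38
ee_pos: [0.5369, 0.1074, 0.0627]
tool_rot: [-47.0, 89.9, -27.9]
contact_force: [1.2, -6.6, 6.3]
grip_width: 0.121
```

Emit:
{"method": "arm_command", "body": {
  "plan": [
    {"dp": [-0.0016, 0.0047, 0], "twist": [0, 0, 0], "grip": 1},
    {"dp": [0, 0, 0], "twist": [0, 0, 0], "grip": 1}
  ]
}}

```text
clock: 16.55
ee_pos: [0.5366, 0.1082, 0.0627]
tool_rot: [-47.8, 89.9, -28.7]
contact_force: [0.9, -6.3, 6.2]
grip_width: 0.126
```

Emit:
{"method": "arm_command", "body": {
  "plan": [
    {"dp": [-0.0016, 0.0047, 0], "twist": [0, 0, 0], "grip": 1},
    {"dp": [0, 0, 0], "twist": [0, 0, 0], "grip": 1}
  ]
}}

```text
clock: 16.72
ee_pos: [0.5365, 0.1085, 0.0627]
tool_rot: [-56.4, 89.9, -37.4]
contact_force: [3.1, -9.1, 5.0]
grip_width: 0.122
```

Emit:
{"method": "arm_command", "body": {
  "plan": [
    {"dp": [-0.0016, 0.0047, 0], "twist": [0, 0, 0], "grip": 1},
    {"dp": [0, 0, 0], "twist": [0, 0, 0], "grip": 1}
  ]
}}

```text
clock: 16.88
ee_pos: [0.5365, 0.1085, 0.0627]
tool_rot: [-63.8, 89.8, -44.7]
contact_force: [4.2, -15.3, 4.0]
grip_width: 0.125
```

The jaw stopped hard at about 20 mm travel, short of the 28 mm end stop, so the pack is clamped. Press up to about 28 N.

Emit:
{"method": "arm_command", "body": {
  "plan": [
    {"dp": [-0.0016, 0.0047, 0], "twist": [0, 0, 0], "grip": 1},
    {"dp": [-0.0016, 0.0047, 0], "twist": [0, 0, 0], "grip": 1},
    {"dp": [0, 0, 0], "twist": [0, 0, 0], "grip": 1},
    {"dp": [0, 0, 0], "twist": [0, 0, 0], "grip": 1},
    {"dp": [0, 0, 0], "twist": [0, 0, 0], "grip": 1}
  ],
  "grip_force": 50
}}

```text
clock: 17.3
ee_pos: [0.5365, 0.1086, 0.0627]
tool_rot: [-68.6, 89.7, -49.7]
contact_force: [9.1, -23.0, 1.8]
grip_width: 0.121
```

Emit:
{"method": "arm_command", "body": {
  "plan": [
    {"dp": [0, 0, 0], "twist": [0, 0, 0], "grip": 1},
    {"dp": [0, 0, 0], "twist": [0, 0, 0], "grip": 1},
    {"dp": [0, 0, 0], "twist": [0, 0, 0], "grip": 1},
    {"dp": [0, 0, 0], "twist": [0, 0, 0], "grip": 1},
    {"dp": [0, 0, 0], "twist": [0, 0, 0], "grip": 1},
    {"dp": [0, 0, 0], "twist": [0, 0, 0], "grip": 1}
  ]
}}

```text
clock: 17.8
ee_pos: [0.5365, 0.1086, 0.0627]
tool_rot: [-68.6, 89.7, -49.6]
contact_force: [9.5, -24.3, 2.0]
grip_width: 0.127
```

```bash
python3 st.py; python3 -c "
from rig import manip
print(manip.sign_off())"
```

```text
17.8 [0.5365 0.1086 0.0627] yang 108.94437597115183 down [ 0.0033 -0.0039 -1.    ] q [-32.5  28.   22.2 110.9 -14.5  43.7 106.8] F [  9.5359 -24.2845   2.0032] grip 11.967492963956024
the job is handed in; nothing more can be done
None
```

The pack is clamped and the job is handed in. I stood both board plates upright beside the one already in the gap, three in all, and am holding the jaw by its tab, pressing on the pack.

- **Why three plates:** I did not try the jaw with only two plates in. The images put the whole gap at about 71 mm, which would leave some 35 mm with two plates, more than the 28 mm stroke.
- **Clamping:** The jaw moved freely against its spring and then stopped hard at about 20 mm of travel, short of the 28 mm end stop. The last reading was about 26 N of push (roughly 21 N on the pack after the spring), steady for the final half second or so. The grip was 12.0 mm on the 12 mm tab.
- **Oddities:** Plate A touched down about 3 mm higher than expected, with some sideways force, so I lifted it, looked, shifted it 3 mm and reset it. It then stood upright and aligned.
- **Not checked:** I had used all 12 picture views, so I did not look again after clamping. The last picture, just before closing on the tab, showed all three plates upright and in line. I did not touch the other objects.

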